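Punch a mark on a tent peg with the swing-arm press

TASK

Mark the aluminium peg that lies on the bed of the swing-arm punch: swing the arm in until its plunger stands over the middle of the peg's flat tab, then press the plunger down until its tip stops hard against the tab and hold it there firmly for about half a second, with about 1 to 2 kg of push on top of the spring and never 4 kg. Let the plunger spring right up again and swing the arm back out to the side it came from, well clear of the peg, leaving the peg lying in its bed and the other things on the bench alone.

Things in the scene. Friction and masses are not known exactly. Their poses are not given: they have to be found in the camera images.
- punch_base: Fixed grey steel base plate of the punch, 230 x 235 x 12 mm (x -90 to 140, y -175 to 60 from its origin, which is on the bench). In its frame: the hinge post (36 mm diameter, 60 mm foot, top at z 80) stands at (100, 0); a steel bed for the peg, 36 mm wide, top at z 40, runs along y from -170 to 30 at x = -60, with fences 4 mm thick and 28 mm apart that rise 4 mm above the bed.
- hinge (a point): Point on the vertical hinge axis of the arm, 105 mm above the bench (top face of the arm). The arm is an aluminium bar 26 mm wide, from z 85 to 105 mm, reaching 170 mm from the hinge, with a steel nose sleeve of 24 mm diameter below its end (down to z 56).
- swing_arm (a joint): Angle of the arm about the vertical hinge: 0 = arm points along the base's -x, plunger over the bed; growing = swung out towards the base's +y (clockwise from above). Range -0.4 to 1.75 rad. Stiff hinge, stays where it is left (needs about 2.5 N at the handle).
- handle (a point): Grip point of the arm's upright black handle: a round pin 17 mm in diameter from z 105 to 155 mm, 105 mm from the hinge axis on the arm's centre line. The point is on its axis, at z 133 mm.
- plunger_top (a point): Top centre of the plunger's round black head, 34 mm in diameter, 10 mm thick, on the arm's centre line 160 mm from the hinge axis; 150 mm above the bench when up. The plunger's axis is vertical through this point and so is the tip inside the sleeve.
- plunger (a joint): How far the plunger is pressed down, 0 (up) to 0.026 m (its own limit, beyond where it meets the peg). Spring: 3 N at the start, plus 0.13 N per mm. The tip is screwed in by an unknown amount and hidden in the sleeve, so over the tab it stops somewhere between 10 and 20 mm down; only the rise in force tells.
- peg: Loose aluminium Y-peg, 170 mm long, 40 g, lying in the bed. Origin under the centre of its flat tab (30 mm along y, 24 mm along x, 6 mm thick); the shaft of Y section, 12 mm high, runs from the tab along the peg's -y for 140 mm.
- tab (a point): Centre of the top face of the peg's flat tab, the spot to be marked, 46 mm above the bench.
- mallet: Bystander: red plastic mallet, lying; handle along its x from -100 to 103 mm, head 55 x 105 x 55 mm centred at x 130. Origin on the bench.
- puller: Bystander: steel peg-puller hook, 12 mm bar, T handle at x -70 mm, hook end at x 90. Origin at mid length on the bench.
- plastic_peg0: Bystander: orange plastic peg 200 mm long along its x, 12 mm high, lying. Origin at mid length.
- plastic_peg1: Bystander: second orange plastic peg, the same.

How it is judged:
On the way:
1. the plunger's tip bears on the tab with more than 6 N, its axis within 6 mm of the tab's centre, for 0.3 s (contact force between plunger and peg above 6 N and horizontal distance between plunger_top and tab below 0.006 m), for 0.3 s.
At the end, for the whole second after the job is handed in: Plunger up (under 2 mm down); arm at rest, swung out to its starting side (joint over 0.4 rad), plunger axis over 80 mm from the tab centre; peg at rest flat in its bed (3 mm, 0.08 rad), within 10 mm of its start; mallet, puller and orange pegs within 15 mm of theirs (value of joint plunger below 0.002 m and horizontal distance between plunger_top and tab above 0.08 m and value of joint swing_arm above 0.4 rad and z of peg in the frame of punch_base between 0.037 and 0.043 m and angle between peg's own z axis and vertical below 0.08 rad and distance of peg from where it was at the start of the episode below 0.01 m and linear speed of peg below 0.02 m/s and velocity of joint swing_arm between -0.05 and 0.05 rad/s and distance of each of mallet, puller, plastic_peg0, plastic_peg1 from where it was at the start of the episode below 0.015 m); the robot touches nothing.
It fails at once if the plunger is pushed onto the peg with more than 40 N (contact force between plunger and peg above 40 N).
It fails at once if the peg is punched (over 3 N) more than 9 mm from the tab's centre (contact force between plunger and peg above 3 N and horizontal distance between plunger_top and tab above 0.009 m).
It fails at once if the peg is pushed more than 15 mm from where it lay (distance of peg from where it was at the start of the episode above 0.015 m).
It fails at once if a bystander is pushed more than 20 mm (distance of any of mallet, puller, plastic_peg0, plastic_peg1 from where it was at the start of the episode above 0.02 m).
It also fails if it takes over 64 s, if anything falls off the work surface, if the arm or the gripper's body presses on something with over 40 N, if the wrist force passes 120 N, or if a joint passes its speed limit or range.

ROBOT

A 6-joint arm with a two-finger parallel gripper is mounted at the origin on the work surface. World frame = base frame: x ahead of the robot, y to its left, z up, the work surface at z = 0. Lengths are in m, angles in rad, forces in N, time in s.
With the tool pointing down it reaches from about 0.35 to 0.775 m from the base axis. Payload 7.3 kg.
Tool frame: the origin (TCP) lies on the centre line of the jaws, within the pads' length; the fingertips stand 19 mm ahead of it and the grasp point (between the pads) is the TCP (robot.nose_length is the distance from the TCP to the fingertips, in m); z points along the fingers, y is the line along which they close (so a half turn about z gives the same grasp; the last joint's range is limited). The gripper opens to 92 mm and grips with 3 to 60 N. Pads are 19 mm wide; open, the fingers measure 130 mm over their backs; the gripper's body (75 mm by 190 mm) begins 47 mm behind the grasp point.
Start: joints at [-1.479, 0.342, 1.524, -0, 1.275, -0.146], TCP at [0.124, -0.51, 0.246] pointing down, gripper open.
Joint ranges: [-2.53, 2.53], [-0.77, 2.02], [0.04, 2.7], [-1, 4.14], [0.28, 2.66], [-3.11, 3.11]. Speed limits (rad/s): [2.57, 2.57, 3.14, 3.14, 3.14, 3.14].

INTERFACE

Orientations are given as [roll, pitch, yaw] about the fixed x, y, z axes, in that order (R = Rz(yaw) Ry(pitch) Rx(roll)).
In Python, from station import robot gives the robot as it stands.
- The arm moves only by the shell command python3 -m jog 'ROWS' [FORCE]. ROWS is JSON, a list that holds one entry, the list of rows, each a list of 7 numbers: the shift along the tool's x, y, z in m, then the turn, a rotation vector about the tool's x, y, z in rad, then the finger opening in m, from 0 to 0.0918. A call has 1 to 20 rows; each row shifts and turns the commanded pose from where the row before left it, along the tool's axes as they then stand; what a row does not reach is not made up. A row lasts 1/8 s, in which the tool goes at most 62.5 mm and 10.7 degrees, less where a joint would pass 70% of its speed; a pose out of reach is approached as far as the arm can. A call is refused whole if a number of a shift passes 0.0625 or a number of a turn 0.188, either way. A call with a gripper value outside its range is refused whole. The fingers move at their own pace and stop on an object; FORCE is the grip in N (left out, the last holds). Time passes only in rows, so rows that do not move let the fingers close. It gives the time, the measured TCP pose, the force, the opening and the grip force at its end, in the units of the state.
- robot.read_state(): the state, without advancing time (a new reading comes with each control period).
- robot.snapshot(name): name is "scene" or "side" or "wrist"; returns the picture (420x560x3 uint8, red, green, blue); there is no depth.
- robot.camera_info(name): a dict with "intrinsics" (3x3 intrinsics, pixels), "T" (4x4, takes a point from camera to world coordinates). Camera axes: x right, y up, looking along -z (the intrinsics and any distortion apply to the point x, -y, -z); pixel columns grow to the right and rows downward; lengths in m; the calibration is good to about 2 mm. A picture is of the moment at which its call begins: read the wrist's pose just before it. camera_info takes no time and is no camera call; for the wrist camera it gives the pose at the moment of the call.
- robot.close_job(): hands the job in; it is judged then, once.
Trained networks look in the newest picture that a camera, given by its name, has taken for a name from the list of things; names that differ only in an ending like _2 or _b are one class to them, and where a whole thing is asked for, a point or a joint stands for the part that bears it (a point fixed in the world has none). Each returns a list of dicts, best first, with "score" (0 to 1); they miss things now and then, are a little off and sometimes report something else, mostly with a low value. They report only what shows in the picture. A call takes as long as a camera call.
- robot.spot_in(camera, target): "position" ([x, y, z] in m, in world coordinates, good to about 4 mm: the middle of the surface that is visible of it).
- robot.trace(camera, target): "mask" (420x560 bool, what is visible of it).
The state is a dict: "time_s": time; "qpos": joint angles; "qvel": joint speeds; "joint_torque": joint torques, N m; "tool_pos": TCP position; "ee_rot": TCP orientation; "force": force on the tool from outside, world axes, zero at the start; "moment": the same for the moment, N m; "grip_width": finger opening in m; "grip_force": force on a finger pad.
Only numpy, scipy, OpenCV 4.12 (cv2) and the standard library are available. Lean on these libraries where they do the work, as an engineer would, in place of code of your own. Each camera call takes 0.05 s, during which the arm holds its last target. There are 200 camera calls.

## Working session

There is one attempt and no reset: what is moved stays moved. The work goes in short steps, Python scripts to look and compute and a shell command to move; the robot and the scene stay as the last step left them, time stands still between calls to the robot, and variables do not carry over. Pictures are saved under pics/ and viewed, at most 10 in all, crops included, and the job is handed in when it is done.

```bash
ls; mkdir -p pics; cat > h.py <<'E'
from station import robot
import numpy as np, cv2
def snap(c,n):
    im=robot.snapshot(c); cv2.imwrite(f'pics/{n}.png',im[:,:,::-1]); return im
def spots(c,names):
    for t in names:
        print(c,t,[(np.round(d['position'],4).tolist(),round(d['score'],2)) for d in robot.spot_in(c,t)[:2]])
def ray(c,u,v,z):
    i=robot.camera_info(c);K=np.array(i['intrinsics']);T=np.array(i['T'])
    d=np.linalg.inv(K)@[u,v,1];d=T[:3,:3]@[d[0],-d[1],-d[2]];o=T[:3,3]
    return o+d*(z-o[2])/d[2]
def proj(c,p):
    i=robot.camera_info(c);K=np.array(i['intrinsics']);T=np.array(i['T'])
    q=T[:3,:3].T@(np.array(p)-T[:3,3]);q=K@[q[0],-q[1],-q[2]];return q[:2]/q[2]
E
python3 - <<'E'
from h import *
a=snap('scene','a');b=snap('side','b')
cv2.imwrite('pics/ab.png',cv2.resize(np.vstack([a,b])[:,:,::-1],(400*1,600)))
for c in('scene','side'): spots(c,['handle','plunger_top','tab','hinge','punch_base'])
s=robot.read_state();print(s['tool_pos'],s['ee_rot'],s['force'],s['time_s'])
E
```

```text
pics
scene handle [([0.6058, 0.0593, 0.1041], 0.87)]
scene plunger_top [([0.5845, 0.1129, 0.146], 0.62)]
scene tab [([0.4698, -0.0904, 0.0467], 0.69)]
scene hinge [([0.5935, -0.0441, 0.0149], 0.67)]
scene punch_base [([0.5955, -0.0439, 0.0097], 0.59)]
side handle [([0.5951, 0.0454, 0.1035], 0.72)]
side plunger_top [([0.5791, 0.1019, 0.1454], 0.45)]
side tab [([0.4701, -0.1085, 0.0462], 0.71)]
side hinge [([0.5761, -0.1029, 0.0116], 0.67)]
side punch_base [([0.5715, -0.1017, 0.0112], 0.72)]
[ 0.1236771  -0.51022708  0.24573832] [3.14152634e+00 7.60075200e-05 2.37833924e-01] [-0.19156544  0.47869741 -0.58095175] 0.6
```

View pics/a.png

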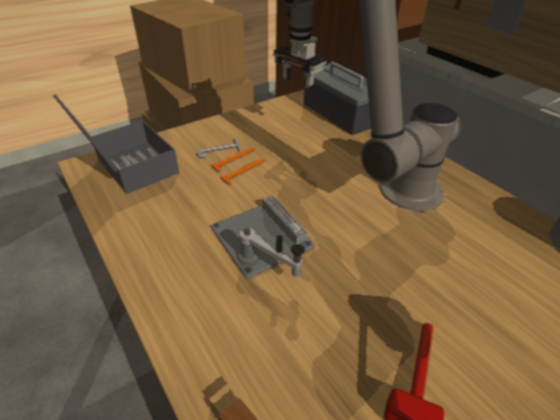

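View pics/b.png

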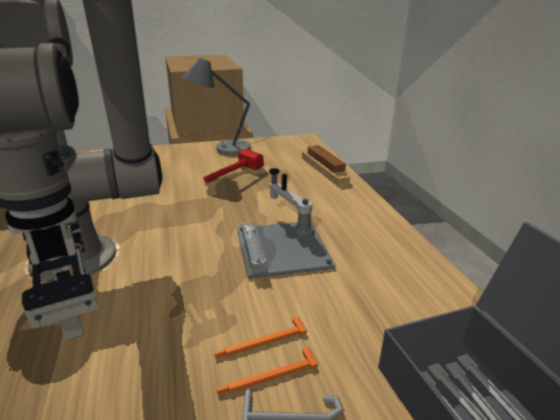

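The scene view shows the punch with the hinge post at about (247,235), handle at (280,243) and plunger head at (297,252). The bed runs from (268,203) to (308,240). The side view agrees, with the bed at (255,248), plunger (274,173) and hinge (305,205). Next I'll move the wrist camera over the punch.

```bash
python3 -m jog '[[[0.038,-0.03,-0.013,0,0,0,0.06],[0.038,-0.03,-0.013,0,0,0,0.06],[0.038,-0.03,-0.013,0,0,0,0.06],[0.038,-0.03,-0.013,0,0,0,0.06],[0.038,-0.03,-0.013,0,0,0,0.06],[0.038,-0.03,-0.013,0,0,0,0.06],[0.038,-0.03,-0.013,0,0,0,0.06],[0.038,-0.03,-0.013,0,0,0,0.06],[0.038,-0.03,-0.013,0,0,0,0.06],[0.038,-0.03,-0.013,0,0,0,0.06],[0.038,-0.03,-0.013,0,0,0,0.06],[0.038,-0.03,-0.013,0,0,0,0.06],[0,0,0,0,0,0,0.06],[0,0,0,0,0,0,0.06]]]' && python3 - <<'E'
from h import *
snap('wrist','w1')
spots('wrist',['handle','plunger_top','tab','hinge','punch_base'])
print(np.round(robot.camera_info('wrist')['T'],3))
E
```

```text
time_s: 2.35
tool_pos: [0.4817, -0.0531, 0.4014]
ee_rot: [3.141, 0.001, 0.238]
force: [0.5, -0.1, -0.5]
grip_width: 0.0599
grip_force: 0.0
wrist handle [([0.6008, 0.0404, 0.1013], 0.77)]
wrist plunger_top [([0.582, 0.1041, 0.1514], 0.96)]
wrist tab [([0.4679, -0.0961, 0.0431], 0.67)]
wrist hinge [([0.5729, -0.0751, 0.0075], 0.71)]
wrist punch_base [([0.5747, -0.0728, 0.014], 0.86)]
[[ 0.234  0.942  0.24   0.545]
 [-0.972  0.227  0.057 -0.039]
 [-0.    -0.247  0.969  0.541]
 [ 0.     0.     0.     1.   ]]
```

View pics/w1.png

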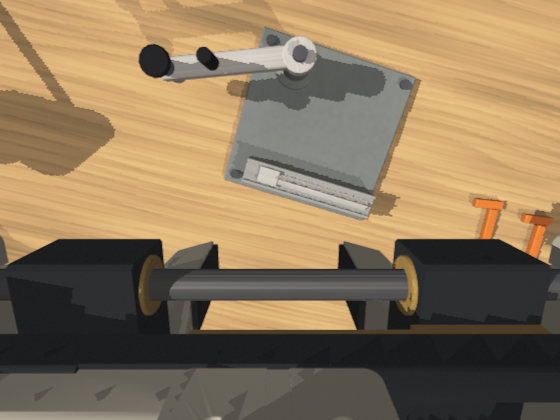

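The wrist view shows the hinge at about (299,55), the handle top at (203,53), the plunger head at (155,61) and the tab at (269,177). The base corners are near (265,28), (418,79), (365,218) and (226,180).

```bash
python3 - <<'E'
from h import *
from scipy.optimize import least_squares
m=robot.trace('wrist','punch_base')[0]['mask']
im=cv2.imread('pics/w1.png')
for n,u,v,z in[('hinge',299,55,.105),('plg',155,61,.15),('handletop',203,53,.155),('tab',269,177,.046),('c1',265,28,.012),('c2',418,79,.012),('c3',365,218,.012),('c4',226,180,.012)]:
    print(n,np.round(ray('wrist',u,v,z),4))
cv2.imwrite('pics/w1c.png',cv2.resize(im[20:230,130:430],(800,560),interpolation=cv2.INTER_CUBIC))
for t in['plunger_top','tab']:
    for d in robot.trace('wrist',t)[:1]:
        mm=d['mask'];ys,xs=np.nonzero(mm);print(t,mm.sum(),xs.mean(),ys.mean(),np.round(cv2.minAreaRect(np.c_[xs,ys].astype(np.int32))[1],1),xs.min(),xs.max(),ys.min(),ys.max())
E
```

```text
hinge [ 0.6315 -0.0435  0.105 ]
plg [0.5805 0.106  0.15  ]
handletop [0.5997 0.056  0.155 ]
tab [ 0.4717 -0.0426  0.046 ]
c1 [0.6729 0.0113 0.012 ]
c2 [ 0.6594 -0.2231  0.012 ]
c3 [ 0.438  -0.2102  0.012 ]
c4 [0.4461 0.0222 0.012 ]
plunger_top 893 154.55095184770437 61.40649496080627 [37.5 29. ] 138 173 44 77
tab 1375 308.36727272727273 188.296 [114.2  17.4] 257 367 166 210
```

View pics/w1c.png

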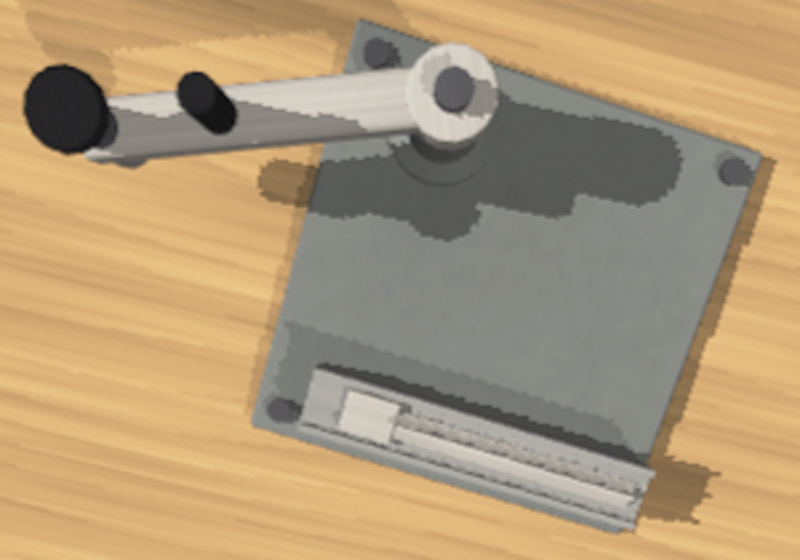

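```bash
python3 -m jog '[[[0.0277,-0.0157,0.03,0,0,0,0.06],[0.0277,-0.0157,0.03,0,0,0,0.06],[0.0277,-0.0157,0.03,0,0,0,0.06],[0.0277,-0.0157,0.03,0,0,0,0.06],[0.0277,-0.0157,0.03,0,0,0,0.06],[0,0,0,0,0,-0.185,0.06],[0,0,0,0,0,-0.185,0.06],[0,0,0,0,0,-0.185,0.06],[0,0,0,0,0,-0.185,0.06],[0,0,0,0,0,-0.185,0.06],[0,0,0,0,0,-0.185,0.06],[0,0,0,0,0,-0.185,0.06],[0,0,0,0,0,-0.185,0.06],[0,0,0,0,0,-0.185,0.06],[0,0,0,0,0,0,0.06],[0,0,0,0,0,0,0.06]]]' && python3 - <<'E'
from h import *
snap('wrist','w2')
spots('wrist',['handle','plunger_top'])
print(robot.read_state()['qpos'])
for p in[(.5976,.0559,.155),(.5805,.106,.15),(.5976,.0559,.114)]: print(proj('wrist',p))
E
```

```text
time_s: 4.8
tool_pos: [0.5982, 0.0559, 0.2516]
ee_rot: [-3.142, 0.0, 1.899]
force: [-0.8, 0.0, -0.1]
grip_width: 0.0594
grip_force: 0.0
wrist handle [([0.5966, 0.0644, 0.1038], 0.94), ([0.4689, -0.0326, 0.0425], 0.53)]
wrist plunger_top [([0.5844, 0.1095, 0.15], 0.88)]
[-3.42000144e-02  4.78880267e-01  1.29302369e+00 -9.20914444e-05
  1.36963921e+00 -3.64402056e-01]
[278.49987271 219.7075777 ]
[278.6338506  145.13196009]
[278.46473377 206.74035611]
```

View pics/w2.png

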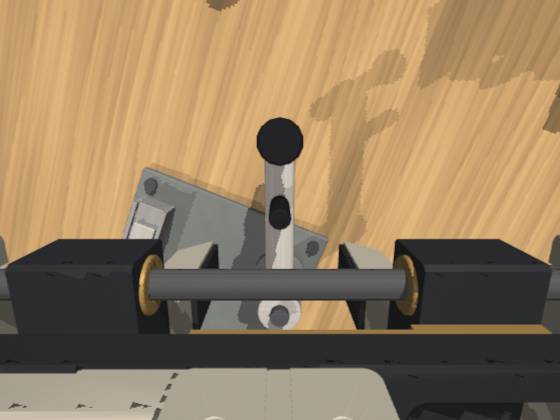

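The wrist view shows the pin at (279,219) and the plunger head at (279,141), centred between the fingers. I'll descend and grip.

```bash
python3 -m jog '[[[0.002,0,0.029,0,0,0,0.06],[0,0,0.029,0,0,0,0.06],[0,0,0.029,0,0,0,0.06],[0,0,0.029,0,0,0,0.05],[0,0,0,0,0,0,0.04],[0,0,0,0,0,0,0.03],[0,0,0,0,0,0,0.01],[0,0,0,0,0,0,0.01],[0,0,0,0,0,0,0.01],[0,0,0,0,0,0,0.01]]]' 12
```

```text
time_s: 6.2
tool_pos: [0.5982, 0.0579, 0.1369]
ee_rot: [3.139, 0.001, 1.903]
force: [-0.1, -0.1, 6.0]
grip_width: 0.0164
grip_force: 12.0
```

```bash
python3 -m jog '[[[0,0,-0.001,0,0,0,0.01],[-0.0008,-0.0129,0,0,0,-0.123,0.01],[-0.0008,-0.0129,0,0,0,-0.123,0.01],[-0.0008,-0.0129,0,0,0,-0.123,0.01],[-0.0008,-0.0129,0,0,0,-0.123,0.01],[-0.0008,-0.0129,0,0,0,-0.123,0.01],[0,0,0,0,0,0,0.01]]]' && python3 -m jog '[[[-0.0008,-0.0129,0,0,0,-0.123,0.01],[-0.0008,-0.0129,0,0,0,-0.123,0.01],[-0.0008,-0.0129,0,0,0,-0.123,0.01],[-0.0008,-0.0129,0,0,0,-0.123,0.01],[-0.0008,-0.0129,0,0,0,-0.123,0.01],[0,0,0,0,0,0,0.01],[0,0,0,0,0,0,0.01]]]' && python3 - <<'E'
from h import *
for c in('scene','side','wrist'): snap(c,'s3'+c)
a=cv2.imread('pics/s3scene.png')[170:290,190:350];b=cv2.imread('pics/s3side.png')[150:290,200:360]
w=cv2.imread('pics/s3wrist.png')
r=lambda i,s:cv2.resize(i,s,interpolation=cv2.INTER_CUBIC)
cv2.imwrite('pics/s3.png',np.vstack([np.hstack([r(a,(400,300)),r(b,(400,300))]),np.hstack([r(w,(400,300)),np.zeros((300,400,3),np.uint8)])]))
for c in('wrist','scene'):spots(c,['plunger_top','tab'])
E
```

```text
time_s: 7.08
tool_pos: [0.5463, 0.0191, 0.1369]
ee_rot: [-3.141, 0.001, 2.516]
force: [0.6, -2.1, 1.5]
grip_width: 0.0169
grip_force: 12.0
time_s: 7.95
tool_pos: [0.5267, -0.0406, 0.1369]
ee_rot: [-3.141, -0.0, 3.129]
force: [-2.0, -2.1, 5.3]
grip_width: 0.0164
grip_force: 12.0
wrist plunger_top [([0.4755, -0.0414, 0.1522], 0.74)]
wrist tab [([0.4668, -0.1307, 0.0402], 0.63)]
scene plunger_top []
scene tab [([0.4751, -0.0417, 0.046], 0.45)]
```

View pics/s3.png

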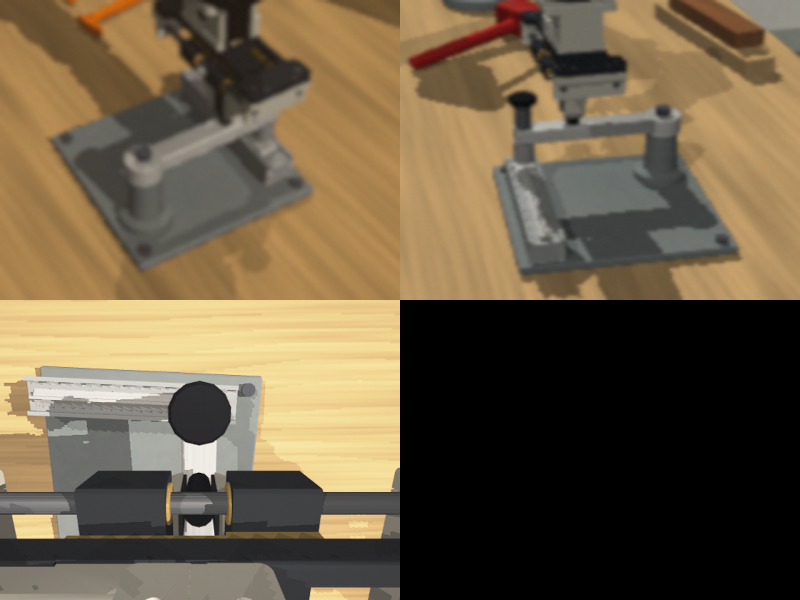

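The plunger stands roughly over the tab end of the bed; in the wrist picture the head is at about (279,158). I'll compute the residual in the base frame.

```bash
python3 - <<'E'
from h import *
from scipy.optimize import least_squares
P=np.array([(.5982,.0579),(.5463,.0191),(.5267,-.0406)])
f=least_squares(lambda h:np.hypot(*(P-h).T)-.105,[.631,-.044]);H=f.x;print('hinge',H,f.fun)
print('plg from handle',H+(P[2]-H)/.105*.16)
d=robot.trace('wrist','plunger_top')[0]['mask'];ys,xs=np.nonzero(d);print(xs.min(),xs.max(),ys.min(),ys.max())
u,v=(xs.min()+xs.max())/2,(ys.min()+ys.max())/2;print('plg from cam',u,v,ray('wrist',u,v,.15))
w=cv2.imread('pics/s3wrist.png');cv2.imwrite('pics/s3c.png',cv2.resize(w[80:240,10:390],(798,336),interpolation=cv2.INTER_CUBIC))
E
```

```text
hinge [ 0.63177314 -0.04166857] [ 7.64289368e-05 -1.26375762e-04  7.85754505e-05]
plg from handle [ 0.47166169 -0.04004027]
234 321 114 203
plg from cam 277.5 158.5 [ 0.47155128 -0.04055127  0.15      ]
```

View pics/s3c.png

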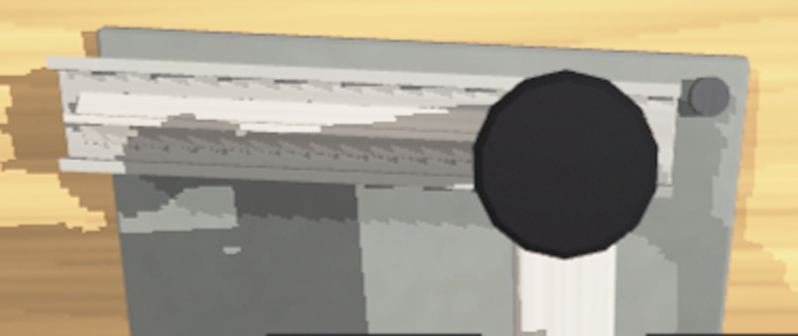

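```bash
python3 - <<'E'
from h import *
e=ray('wrist',330.5,147.6,.042);e2=ray('wrist',39.5,134,.042);t=ray('wrist',10+76/2.1,80+113/2.1,.048);c=ray('wrist',366,107,.012)
d=(e-e2)/np.linalg.norm(e-e2)
print('bed ends',e,e2,np.linalg.norm(e-e2),'dir',d,'pegtip',t,'corner',c)
print('tab from end',e-.0364*d,'tab from tip',t+.155*d)
E
```

```text
bed ends [ 0.47422291 -0.00453962  0.042     ] [ 0.46291173 -0.20180827  0.042     ] 0.1975926596828727 dir [0.0572449  0.99836017 0.        ] pegtip [ 0.46277358 -0.19322275  0.048     ] corner [0.44636857 0.02583754 0.012     ]
tab from end [ 0.47213919 -0.04087993  0.042     ] tab from tip [ 0.47164654 -0.03847693  0.048     ]
```

Both methods put the plunger at (.4716,-.0403). The tab estimates average about (.472,-.0406), so it is aligned. I'll release, rise, close the fingers and move over the head.

```bash
python3 -m jog '[[[0,0,0,0,0,0,0.04],[0,0,0,0,0,0,0.04],[0,0,0,0,0,0,0.04],[0,0,-0.032,0,0,0,0.04],[0,0,-0.032,0,0,0,0.04],[0,0,0,0,0,0,0],[0.0275,0,0,0,0,0,0],[0.0276,0,0,0,0,0,0],[0,0,0,0,0,0,0],[0,0,0,0,0,0,0]]]' && python3 - <<'E'
from h import *
snap('wrist','w4')
spots('wrist',['plunger_top'])
d=robot.trace('wrist','plunger_top')[0]['mask'];ys,xs=np.nonzero(d);print(xs.min(),xs.max(),ys.min(),ys.max())
u=(xs.min()+xs.max())/2
for v in (ys.min(),ys.max(),(ys.min()+ys.max())/2): print(v,ray('wrist',u,v,.15))
E
```

```text
time_s: 9.6
tool_pos: [0.4721, -0.0402, 0.2004]
ee_rot: [-3.142, 0.0, 3.132]
force: [-0.3, -0.0, -0.8]
grip_width: 0.0007
grip_force: 0.0
wrist plunger_top [([0.4698, -0.0397, 0.1516], 0.82)]
251 307 210 246
210 [ 0.45239878 -0.04002145  0.15      ]
246 [ 0.4744741  -0.04019453  0.15      ]
228.0 [ 0.46328525 -0.04010681  0.15      ]
```

View pics/w4.png

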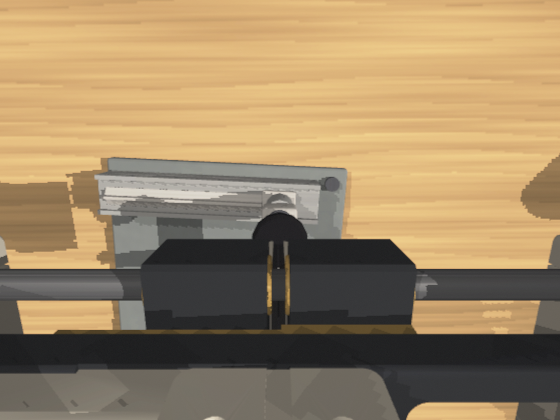

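The head (279,225) is under the fingers, and the tab's end shows beside the sleeve at about (296,205). I'll press down to just short of the earliest stop.

```bash
python3 - <<'E'
from h import *
print(ray('wrist',296,205,.046))
E
python3 -m jog '[[[0,0,0.014,0,0,0,0],[0,0,0.014,0,0,0,0],[0,0,0.008,0,0,0,0],[0,0,0.004,0,0,0,0],[0,0,0,0,0,0,0]]]'; python3 -m jog '[[[0,0,0.0015,0,0,0,0],[0,0,0,0,0,0,0]]]'
```

```text
[ 0.47350052 -0.02464604  0.046     ]
time_s: 10.38
tool_pos: [0.4712, -0.0401, 0.1605]
ee_rot: [3.141, -0.001, 3.133]
force: [-0.9, 0.3, 3.9]
grip_width: 0.0004
grip_force: 1.5
time_s: 10.62
tool_pos: [0.4715, -0.0402, 0.1594]
ee_rot: [-3.141, 0.0, 3.133]
force: [-2.3, 1.3, 3.1]
grip_width: 0.0006
grip_force: 1.6
```

```bash
for i in 1; do python3 -m jog '[[[0,0,0.0015,0,0,0,0],[0,0,0,0,0,0,0]]]'; python3 -m jog '[[[0,0,0.0015,0,0,0,0],[0,0,0,0,0,0,0]]]'; done
```

```text
time_s: 10.88
tool_pos: [0.4716, -0.0402, 0.1579]
ee_rot: [-3.141, 0.0, 3.133]
force: [-3.0, 0.4, 5.1]
grip_width: 0.0009
grip_force: 2.6
time_s: 11.12
tool_pos: [0.4717, -0.0402, 0.1576]
ee_rot: [-3.141, 0.001, 3.133]
force: [-6.0, 1.7, 16.9]
grip_width: 0.0004
grip_force: 8.4
```

The plunger hit a hard stop with about 12–13 N above the spring, so I'll hold there.

```bash
python3 -m jog '[[[0,0,0.0002,0,0,0,0],[0,0,0,0,0,0,0],[0,0,0,0,0,0,0],[0,0,0,0,0,0,0],[0,0,0,0,0,0,0]]]' && python3 -m jog '[[[0,0,-0.002,0,0,0,0],[0,0,-0.008,0,0,0,0],[0,0,-0.015,0,0,0,0],[0,0,-0.018,0,0,0,0],[0,0,0,0,0,0,0],[0,0,0,0,0,0,0]]]'
```

```text
time_s: 11.75
tool_pos: [0.4717, -0.0402, 0.1576]
ee_rot: [-3.141, 0.001, 3.133]
force: [-7.4, 1.2, 17.4]
grip_width: 0.0003
grip_force: 9.1
time_s: 12.5
tool_pos: [0.4714, -0.0402, 0.1984]
ee_rot: [3.142, -0.001, 3.133]
force: [0.6, -0.8, 0.5]
grip_width: 0.0007
grip_force: 0.0
```

Marked. Now I'll go back to the handle, grip it and swing out.

```bash
python3 -m jog '[[[-0.0275,0,0,0,0,0,0.04],[-0.0275,0,0,0,0,0,0.04],[0,0,0,0,0,0,0.04],[0,0,0,0,0,0,0.04],[0,0,0.03,0,0,0,0.04],[0,0,0.03,0,0,0,0.04],[0,0,0,0,0,0,0.01],[0,0,0,0,0,0,0.01],[0,0,0,0,0,0,0.01],[0,0,0,0,0,0,0.01]]]' 12
```

```text
time_s: 13.75
tool_pos: [0.5272, -0.0408, 0.1403]
ee_rot: [-3.141, 0.002, 3.133]
force: [-1.4, -0.0, 6.3]
grip_width: 0.0167
grip_force: 12.0
```

```bash
python3 -m jog '[[[-0.0008,0.0129,0,0,0,0.123,0.01],[-0.0008,0.0129,0,0,0,0.123,0.01],[-0.0008,0.0129,0,0,0,0.123,0.01],[-0.0008,0.0129,0,0,0,0.123,0.01],[-0.0008,0.0129,0,0,0,0.123,0.01],[-0.0008,0.0129,0,0,0,0.123,0.01],[-0.0008,0.0129,0,0,0,0.123,0.01],[-0.0008,0.0129,0,0,0,0.123,0.01],[-0.0008,0.0129,0,0,0,0.123,0.01],[0,0,0,0,0,0,0.01],[0,0,0,0,0,0,0.01],[0,0,0,0,0,0,0.04],[0,0,0,0,0,0,0.04],[0,0,0,0,0,0,0.04],[0,0,-0.04,0,0,0,0.04],[0,0,-0.06,0,0,0,0.04],[0,0,-0.06,0,0,0,0.04],[0,0,0,0,0,0,0.04],[0,0,0,0,0,0,0.04],[0,0,0,0,0,0,0.04]]]' && python3 - <<'E'
from h import *
for c in('wrist','scene','side'): snap(c,'f'+c);spots(c,['plunger_top','tab'])
a=[cv2.resize(cv2.imread(f'pics/f{c}.png'),(400,300)) for c in('wrist','scene','side')]
cv2.imwrite('pics/f.png',np.vstack([np.hstack(a[:2]),np.hstack([a[2],0*a[2]])]))
E
```

```text
time_s: 16.25
tool_pos: [0.5849, 0.0528, 0.297]
ee_rot: [-3.138, -0.002, 2.026]
force: [-0.6, -0.3, -0.5]
grip_width: 0.0401
grip_force: 0.0
wrist plunger_top [([0.5656, 0.0978, 0.1509], 0.55)]
wrist tab [([0.4691, -0.0432, 0.0422], 0.85)]
scene plunger_top [([0.5657, 0.106, 0.1428], 0.6), ([0.4719, -0.0921, 0.0477], 0.52)]
scene tab [([0.4716, -0.0888, 0.0448], 0.74)]
side plunger_top [([0.561, 0.0955, 0.1423], 0.61)]
side tab []
```

View pics/f.png

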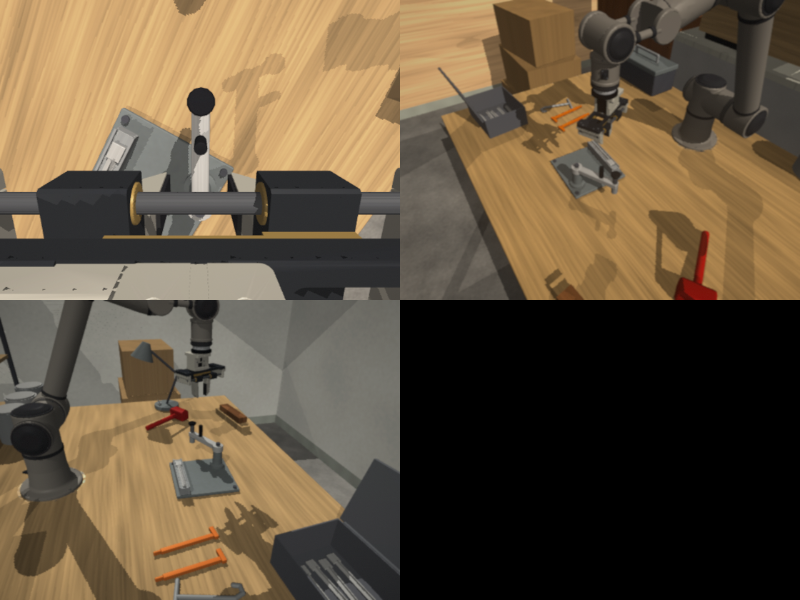

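The arm is swung out (plunger at about (.565,.098)) and the plunger is up. The peg is still in its bed, the bystanders are unmoved, and the gripper is clear.

```bash
python3 -c "
from station import robot
print(robot.close_job())"
```

```text
the job is handed in; nothing more can be done
None
```

I marked the peg's tab with about 12–13 N on top of the spring, held for about 0.6 s; the plunger sprang up, the arm is swung back out, the pictures show peg and bystanders undisturbed, and the job is handed in (no verdict came back).

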